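# Unhook a dip basket from the guarded drip hook and seat it in its tray

### The arm

A 6-joint arm with a two-finger parallel gripper is mounted at the origin on the work surface. World frame = base frame: x ahead of the robot, y to its left, z up, the work surface at z = 0. Lengths are in mm, angles in rad, forces in N, time in s.
With the tool pointing down it reaches from about 350 to 775 mm from the base axis. Payload 7.3 kg.
Tool frame: the origin (TCP) lies between the finger pads; the fingertips stand 8 mm ahead of it and the grasp point (between the pads) lies 11 mm behind it; y points along the fingers, z is the direction in which the jaws open and shut, and the axes are right-handed (so a half turn about y gives the same grasp; the last joint's range is limited). The gripper opens to 92 mm and grips with 3 to 60 N. Pads are 19 mm wide; open, the fingers measure 130 mm over their backs; the gripper's body (75 mm by 190 mm) begins 47 mm behind the grasp point.
Start: joints at [1.041, 0.342, 1.524, -0, 1.275, -0.146], TCP at [196.571, 486.83, 234.741] pointing down, gripper open.
Joint ranges: [-2.53, 2.53], [-0.77, 2.02], [0.04, 2.7], [-1, 4.14], [0.28, 2.66], [-3.11, 3.11]. Speed limits (rad/s): [2.57, 2.57, 3.14, 3.14, 3.14, 3.14].

### API

Orientations are given as [roll, pitch, yaw] about the fixed x, y, z axes, in that order (R = Rz(yaw) Ry(pitch) Rx(roll)).
In Python, from plant import bot, vision, job gives the robot as it stands. The module is installed in compiled form; this text tells all that it offers.
- The arm moves only by the tool arm_command, never from a script. Its argument "deltas" is a list of rows, each a list of 4 numbers: the shift along the tool's x, y, z in m, then the turn about the tool's y in degrees. In form: [[x, y, z, twist], ...]. A call has 1 to 5 rows; each row shifts and turns the commanded pose from where the row before left it, along the tool's axes as they then stand; what a row does not reach is not made up. A row lasts 1/10 s, in which the tool goes at most 50 mm and 8.59 degrees, less where a joint would pass 70% of its speed; a pose out of reach is approached as far as the arm can. A call is refused whole if a number of a shift passes 0.05 or a number of a turn 8.59, either way. A call with a gripper value outside its range is refused whole. "claw" is the closure in counts, from 0 (fully open) to 255 (shut), set as the call begins (left out, the last holds). The fingers move at their own pace and stop on an object; the grip force is fixed at half the most. Time passes only in rows, so rows that do not move let the fingers close. It gives the time, the measured TCP pose, the force and the opening at its end, in the units of the state.
- bot.get_obs(): the state, without advancing time (a new reading comes with each control period).
- vision.capture(name): name is "side" or "top" or "wrist"; returns a dict with "img" (480x640x3 uint8, red, green, blue), "camera_matrix" (3x3 intrinsics, pixels), "world_to_cam" (4x4, takes a point from world to camera coordinates); the wrist camera has in their place "mount" (4x4, takes a point from camera to tool coordinates, whose origin is the TCP and whose axes are the tool frame's). Camera axes: x right, y down, z forward; pixel columns grow to the right and rows downward; lengths in mm; the calibration is good to about 2 mm. A picture is of the moment at which its call begins: read the wrist's pose just before it. There is no depth.
- job.close_job(): hands the job in, once; it reports no verdict.
Trained networks look in a picture, given as the dict that the camera call returned (one of the last four; its "shot" number tells which), for a name from the list of things; names that differ only in an ending like _2 or _b are one class to them, and where a whole thing is asked for, a point or a joint stands for the part that bears it (a point fixed in the world has none). Each returns a list of dicts, best first, with "confidence" (0 to 1); they miss things now and then, are a little off and sometimes report something else, mostly with a low value. They report only what shows in the picture. A call takes as long as a camera call. They do not tell look-alikes from the thing itself.
- vision.find_in(picture, name): "xyz" ([x, y, z] in mm, in the coordinates of the camera as it stood for that picture, good to about 4 mm: the middle of the surface that is visible of it).
- vision.regions_of(picture, name): "mask" (480x640 bool, what is visible of it).
The state is a dict: "time": time; "joint_positions": joint angles; "dq": joint speeds; "tau": joint torques, N m; "tool_pos": TCP position; "tcp_rot": TCP orientation; "contact_force": force on the tool from outside, world axes, zero at the start; "moment": the same for the moment, N m; "grip_width": finger opening in mm.
Only numpy, scipy, OpenCV 4.12 (cv2) and the standard library are available. Lean on these libraries where they do the work, as an engineer would, in place of code of your own. Each camera call takes 0.05 s, during which the arm holds its last target. There are 200 camera calls.

### The job

The steel dip basket with the cleaned pump parts hangs on the deep upturned hook of the drip stand. Lift its cross bar past the hook's tip, easing the sprung white finger above it up without forcing it against its stop, draw the basket out towards the open side of the hook and set it down gently, upright and flat, fully inside the black drip tray, then let go. Keep the basket level all the way, even while it comes off the hook, so that no parts roll out, and leave the canister, the pump and the wrench where they are.

Things in the scene. Friction and masses are not known exactly. Their poses are not given: they have to be found in the camera images.
- basket: Loose open dip basket of sheet steel, 0.3 to 0.52 kg, small parts fixed in it. Box 90 mm (x) by 110 mm (y), 40 mm high; origin at the centre of its underside, z up. Flat uprights 12 x 4 mm at y = +-50 mm, x = 0, 233 mm high, carry a round cross bar and, on top, a black grip bar. Held by the middle of the grip bar it hangs level. Starts hanging in the hook, its x along the stand's x.
- basket_grip (a point): Centre of the black grip bar, 230 mm above the basket's underside. The bar runs along the basket's y: 98 mm long, 14 mm wide (x), 22 mm high; free from above and on both x sides.
- basket_bar (a point): Centre of the basket's round cross bar: 8 mm thick, along the basket's y between the uprights, 129 mm above the underside. It is what hangs in the hook.
- stand: Fixed drip stand. Origin on the bench straight below the hook's seat, z up. The open (tip) side of the hook faces the stand's -x; the basket comes out that way. Post at x = 80 to 102 mm, 210 mm high. Green base plate x -55 to 115 mm, y +-60 mm, 10 mm high.
- hook_seat (a point): Middle of the floor of the hook's slot, 160 mm above the bench, where the cross bar rests. Slot runs along y; its back at x = 12 mm is 12 mm high, its front is the upturned tip. From here the basket's bar must come 32 mm out (stand's -x) to be off the finger above, and 80 mm until the basket's rear wall is clear of the hook too.
- tray: Fixed black plastic drip tray, open on top, outside 110 mm (its x) by 130 mm (its y), 20 mm high, walls and floor 4 mm; origin at the centre of its underside. The basket fits inside with its x along the tray's x, either way round, with 6 mm to spare on each side.
- tray_in (a point): Centre of the tray's inner floor, 4 mm above the bench; the seated basket's origin comes here.
- canister: Bystander: loose cream plastic pot, open on top, 108 mm across, 125 mm high; origin at the centre of its underside.
- pump: Bystander: loose fuel pump unit standing on its round cream flange, 100 mm across, 75 mm high with a thin rod to 77 mm; origin at the centre of its underside.
- wrench: Bystander: steel wrench, 180 mm long, lying on the bench.
- hook_front (a point): Fixed point 19 mm in front of the seat, at seat height, within the flat upturned tip (6 mm thick, 32 mm wide). Top of the tip: 16 to 42 mm above this point; the guard bearing it was clamped at an unmeasured height (does not move): feel or see it. Two thin cheeks, y +-16 mm, run back from the tip to the post; their lower edge is 56 mm below the tip's top.
- finger_root (a point): Fixed point on the post's front, at seat height. From the guard above it a slippery white nylon finger, 12 mm wide, 8 mm thick, reaches over the slot to 26 mm in front of the seat. Its underside rests 5 mm above the top of the tip. It yields straight up by 7 mm: 2 N at first touch, 1.2 N more per mm, then a hard stop. So the bar passes the tip with the finger pushed up 3 to 7 mm (6 to 10 N).
Things that resemble listed ones, but are neither listed nor needed, are in the scene too. What is meant by the tray is not brown, and is the smaller of those in its own colour. Leave any blue look-alike of the basket alone.

How it is judged (in metres and radians):
On the way:
1. the basket's cross bar is out in front of the hook's tip (x of basket_bar in the frame of stand below -0.04 m and height (world z) of basket_bar above 0.16 m), for 0.1 s.
At the end, for the whole second after the job is handed in: The basket stands released and at rest inside the tray: its origin within 12 mm of the tray's centre in plan and less than 8 mm above the bench, tilted less than 0.04 rad, its x axis within 0.15 rad of the tray's (either way round) (horizontal distance between basket and tray_in below 0.012 m and height (world z) of basket below 0.008 m and angle between basket's own z axis and vertical below 0.04 rad and angle between the x axis of basket and the x axis of tray, either way round below 0.15 rad and linear speed of basket below 0.02 m/s and contact force between basket and the fingers below 0.1 N); the robot touches nothing.
It fails at once if the basket is forced against the stand: more than 15 N between them once its cross bar is lifted 6 mm off the seat, or more than 40 N at any time (contact force between basket and stand above 40 N or (contact force between basket and stand above 15 N and height (world z) of basket_bar above 0.17 m)).
It fails at once if the basket is dropped or banged onto the tray: more than 40 N between them (contact force between basket and tray above 40 N).
It fails at once if the basket is tipped more than 0.2 rad (angle between basket's own z axis and vertical above 0.2 rad).
It fails at once if the canister, the pump or the wrench is moved more than 15 mm (distance of any of canister, pump, wrench from where it was at the start of the episode above 0.015 m).
It also fails if it takes over 58 s, if anything falls off the work surface, if the arm or the gripper's body presses on something with over 40 N, if the wrist force passes 120 N, or if a joint passes its speed limit or range.

## Working session

There is one attempt and no reset: what is moved stays moved. The work goes in short steps, Python scripts to look and compute and a tool call to move; the robot and the scene stay as the last step left them, time stands still between calls to the robot, and variables do not carry over. Pictures are saved under pics/ and viewed, about 8 in all and at most 12, crops included, and the job is handed in when it is done.

Besides the shell and the picture viewer there is one more tool, called by a JSON object that holds its "name" and its "arguments", one argument or row to a line. arm_command: Moves the arm, as the interface text tells. Its arguments: {"type":"object","properties":{"deltas":{"type":"array","items":{"type":"array","items":{"type":"number"}}},"claw":{"type":"number"}},"required":["deltas"]}

```bash
mkdir -p pics
cat > h.py <<'E'
import numpy as np,cv2
from plant import bot,vision,job
def save(p,n,box=None,s=1):
    im=cv2.cvtColor(p["img"],cv2.COLOR_RGB2BGR)
    if box: x0,y0,x1,y1=box; im=im[y0:y1,x0:x1]
    cv2.imwrite(f"pics/{n}.png",cv2.resize(im,None,fx=s,fy=s,interpolation=cv2.INTER_CUBIC))
def w(p,xyz): return (np.linalg.inv(p["world_to_cam"])@np.r_[xyz,1])[:3]
def px(p,X):
    c=p["world_to_cam"]@np.r_[X,1]; u=p["camera_matrix"]@c[:3]; return u[:2]/u[2]
def ray(p,uv,z):
    M=np.linalg.inv(p["world_to_cam"]); d=M[:3,:3]@np.linalg.inv(p["camera_matrix"])@np.r_[uv,1]; o=M[:3,3]
    return o+d*(z-o[2])/d[2]
E
python3 - <<'E'
from h import *
s=bot.get_obs();print(s)
for c in("top","side"):
    p=vision.capture(c);save(p,c+"0");print(c,"cam at",np.linalg.inv(p["world_to_cam"])[:3,3].round())
    for n in("basket","basket_grip","basket_bar","stand","tray","canister","pump","wrench"):
        for r in vision.find_in(p,n)[:4]:
            X=w(p,r["xyz"]);print(n,round(r["confidence"],2),X.round(),px(p,X).round())
E
```

```text
{'time': 0.0, 'joint_positions': array([ 1.04102533e+00,  3.42719745e-01,  1.52503648e+00,  2.36230772e-06,
        1.27539810e+00, -1.46006106e-01]), 'dq': array([-1.86308687e-03, -9.31481455e-05,  9.95635188e-04, -6.05022340e-04,
        9.98611572e-04, -1.12621658e-04]), 'tau': array([ 1.61944776e-03, -4.31245422e+01, -2.44222802e+01,  7.18597183e-02,
        5.59482677e-02, -2.06335158e-04]), 'tool_pos': array([196.34272281, 486.46730895, 234.039711  ]), 'tcp_rot': array([-1.57234105e+00,  2.29438739e-04, -3.83765753e-01]), 'contact_force': array([-0.79428321,  1.04321579, -0.14565658]), 'moment': array([-0.00560204, -0.04938155,  0.03492851]), 'grip_width': 91.71350538662296}
top cam at [ 347.   -9. 1376.]
basket 0.93 [ 548. -398.   22.] [458. 254.]
basket 0.81 [ 539. -186.   72.] [379. 255.]
basket_grip 0.78 [ 548. -400.   22.] [458. 254.]
basket_grip 0.72 [ 538. -183.   74.] [378. 255.]
basket_grip 0.69 [ 602. -159.   12.] [366. 234.]
basket_bar 0.82 [ 545. -398.   24.] [458. 255.]
basket_bar 0.71 [ 540. -186.   71.] [379. 254.]
stand 0.72 [ 604. -159.   14.] [366. 234.]
tray 
[... 219 characters left out ...]
  10.] [370. 169.]
side cam at [  26. -816.  744.]
basket 0.89 [ 531. -413.   23.] [420. 403.]
basket 0.57 [ 553. -190.   69.] [356. 315.]
basket 0.19 [ 774. -173.    5.] [422. 298.]
basket_grip 0.83 [ 533. -412.   27.] [420. 400.]
basket_grip 0.64 [ 552. -189.   64.] [355. 316.]
basket_bar 0.89 [ 548. -191.   69.] [354. 315.]
basket_bar 0.88 [ 528. -415.   24.] [419. 404.]
stand 0.68 [ 559. -193.   68.] [359. 315.]
tray 0.96 [327. 194.   4.] [190. 286.]
tray 0.8 [575. 371.   2.] [246. 230.]
tray 0.78 [552. 182.   4.] [270. 261.]
tray 0.67 [ 552. -193.   66.] [356. 316.]
canister 0.68 [801.  19.  96.] [381. 231.]
pump 0.74 [366. -34.  22.] [245. 324.]
wrench 0.52 [369. -35.  25.] [247. 323.]
```

Run:
```python
import cv2,numpy as np
a=cv2.imread("pics/top0.png")[120:400,130:500];b=cv2.imread("pics/side0.png")[180:460,130:500]
cv2.imwrite("pics/v1.png",cv2.resize(a,None,fx=2.1,fy=2.1,interpolation=2));cv2.imwrite("pics/v2.png",cv2.resize(b,None,fx=2.1,fy=2.1,interpolation=2))
```

```text
(no output)
```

View pics/v1.png

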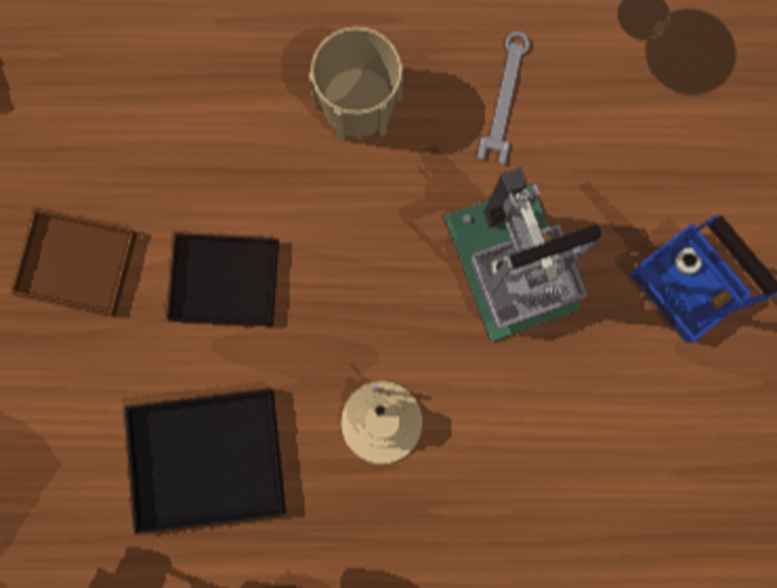

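View pics/v2.png

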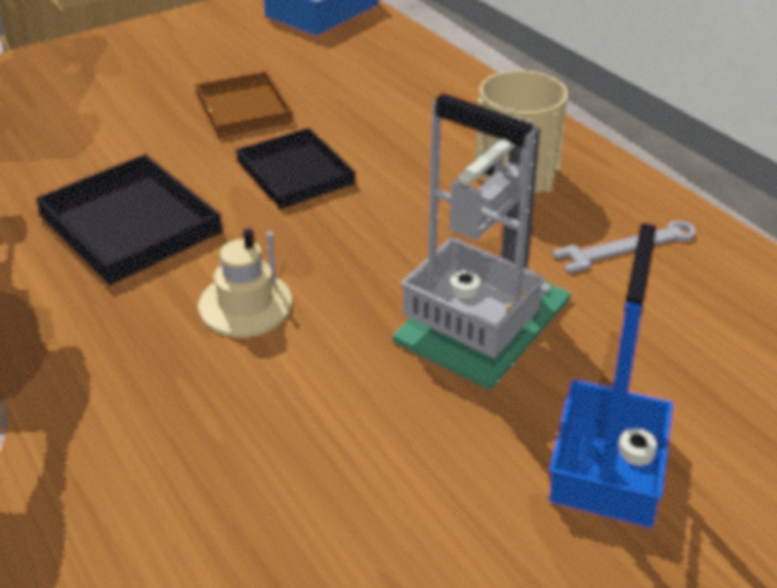

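v1/v2 show three trays, all in full top-picture pixels: brown (165,244), large black (227,338) and small black (234,252). The small black one is the tray meant. There are two baskets: blue (458,254), to be left alone, and steel hanging in the hook (379,255), which is the target. Next I measure the grip bar, the tray and the hook tip.

Run:
```python
from h import *
p=vision.capture("top"); im=p["img"].astype(int)
# tray rim
for r in vision.regions_of(p,"tray")[:4]:
    m=r["mask"].astype(np.uint8); ys,xs=np.nonzero(m)
    P=np.array([ray(p,(x,y),20)[:2] for x,y in zip(xs,ys)],np.float32)
    print("tray",round(r["confidence"],2),P.mean(0).round(1),cv2.minAreaRect(P))
# dark grip bar
sub=np.zeros(im.shape[:2],np.uint8); sub[225:252,370:420]=1
m=((im.max(2)<60)&(sub>0)).astype(np.uint8)
n,l,st,c=cv2.connectedComponentsWithStats(m); k=1+st[1:,4].argmax()
ys,xs=np.nonzero(l==k); P=np.array([ray(p,(x,y),276)[:2] for x,y in zip(xs,ys)],np.float32)
print("grip",st[k],cv2.minAreaRect(P))
# base plate green
g=((im[...,1]>im[...,0]+15)&(im[...,1]>im[...,2]+5)).astype(np.uint8); g[:, :330]=0; g[:,425:]=0; g[:200]=0;g[300:]=0
ys,xs=np.nonzero(g);P=np.array([ray(p,(x,y),10)[:2] for x,y in zip(xs,ys)],np.float32);print("base",len(xs),cv2.minAreaRect(P))
save(p,"top1",(330,190,430,290),6)
q=vision.capture("side");save(q,"side1",(310,215,410,355),5)
```

```text
tray 0.79 [329.5 198.4] ((330.0438537597656, 198.37393188476562), (155.8874053955078, 186.47691345214844), 7.136086463928223)
tray 0.63 [571.8 368.9] ((572.3318481445312, 368.6378479003906), (135.0658721923828, 113.1353988647461), 78.52732849121094)
tray 0.62 [550.5 183.2] ((549.9552001953125, 183.7078857421875), (134.3990020751953, 114.15760803222656), 86.90840911865234)
grip [373 227  44  21 307] ((551.016845703125, -190.66921997070312), (21.802154541015625, 97.34951782226562), 18.814876556396484)
base 756 ((575.2449951171875, -179.0197296142578), (168.206298828125, 118.90091705322266), 19.929744720458984)
```

View pics/top1.png

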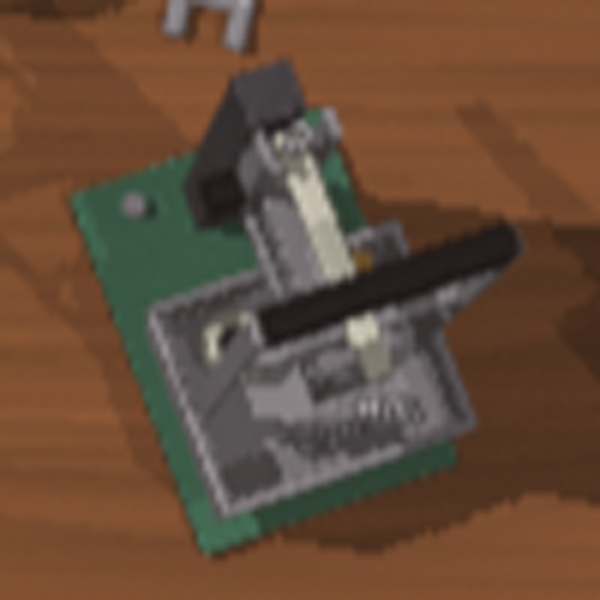

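View pics/side1.png

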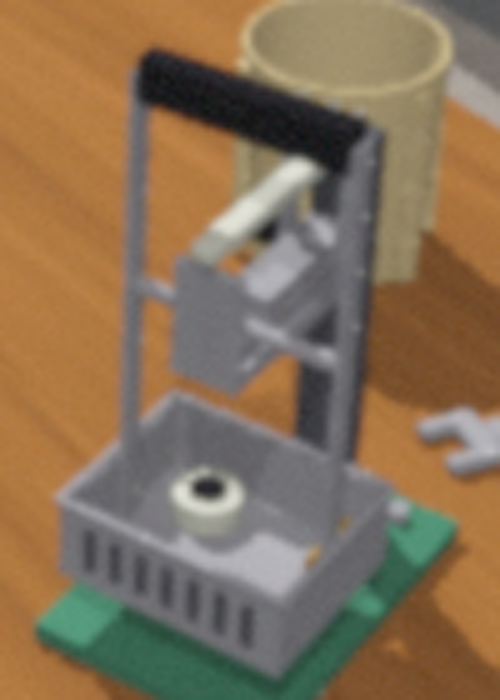

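The crops confirm the steel basket in the hook and an open path. The tip's face corners show in the side crop at about (175,255) and (240,285), and its bottom at (172,368) and (232,392). From these I work out the tip's height.

Run:
```python
from h import *
q=vision.capture("side")
a=np.radians(19.5);o=np.array([547,-189.5])
def S(x,y,z): return np.r_[o+[x*np.cos(a)-y*np.sin(a),x*np.sin(a)+y*np.cos(a)],z]
for h in(16,22,28,34,40):
    print(h,[((px(q,S(-22,y,160+h-d))-[310,215])*5).round() for y,d in((16,0),(-16,0),(16,56),(-16,56))])
print("bar ends",[((px(q,S(x,y,164))-[310,215])*5).round() for x in(-4,0,4) for y in(48,-48)])
print("grip ends",[((px(q,S(x,y,276))-[310,215])*5).round() for x in(-4,0,4) for y in(49,-49)])
```

```text
16 [array([164., 308.]), array([231., 336.]), array([160., 419.]), array([225., 448.])]
22 [array([164., 296.]), array([232., 323.]), array([160., 407.]), array([226., 436.])]
28 [array([165., 283.]), array([233., 311.]), array([160., 396.]), array([227., 424.])]
34 [array([165., 271.]), array([233., 298.]), array([161., 384.]), array([227., 413.])]
40 [array([165., 258.]), array([234., 286.]), array([161., 372.]), array([228., 401.])]
bar ends [array([123., 285.]), array([323., 367.]), array([128., 280.]), array([328., 362.]), array([134., 276.]), array([333., 357.])]
grip ends [array([126.,  48.]), array([345., 125.]), array([132.,  44.]), array([350., 120.]), array([138.,  40.]), array([355., 116.])]
```

{"name": "arm_command", "arguments": {
  "deltas": [
    [0.03, -0.05, 0, 8.5],
    [0.03, -0.04, -0.02, 8.5],
    [0.05, 0, -0.01, 8.5],
    [0.05, 0, -0.01, 8.5],
    [0.05, 0, -0.01, 8.5]
  ],
  "claw": 0
}}

```text
time: 1.6
tool_pos: [313.2, 318.3, 314.9]
tcp_rot: [-1.57, -0.0, -1.131]
contact_force: [1.6, 0.5, 0.5]
grip_width: 91.9
```

{"name": "arm_command", "arguments": {
  "deltas": [
    [0.04, -0.015, 0.005, 5.7],
    [0.047, -0.015, 0.005, 0],
    [0.047, -0.015, 0.005, 0],
    [0.047, -0.015, 0.005, 0],
    [0.047, 0, 0.005, 0]
  ]
}}

```text
time: 2.1
tool_pos: [417.5, 113.9, 376.9]
tcp_rot: [-1.566, -0.001, -1.225]
contact_force: [0.3, 1.2, -0.0]
grip_width: 91.9
```

{"name": "arm_command", "arguments": {
  "deltas": [
    [0.047, 0, 0.005, 0],
    [0.047, 0, 0.005, 0],
    [0.047, 0, 0.005, 0],
    [0.047, 0, 0.005, 0],
    [0.047, 0, 0.005, 0]
  ]
}}

```text
time: 2.6
tool_pos: [520.0, -98.9, 374.9]
tcp_rot: [-1.57, -0.0, -1.225]
contact_force: [0.9, -0.3, 0.2]
grip_width: 91.8
```

{"name": "arm_command", "arguments": {
  "deltas": [
    [0.03, 0, 0, 0],
    [0.02, 0, 0, 0],
    [0, 0, 0, 0],
    [0, 0, 0, 0]
  ]
}}

```text
time: 3.0
tool_pos: [536.3, -143.8, 374.4]
tcp_rot: [-1.571, 0.001, -1.226]
contact_force: [-0.6, 1.3, 0.3]
grip_width: 91.8
```

```bash
cat >> h.py <<'E'
from scipy.spatial.transform import Rotation as Rn
def wrist():
    s=bot.get_obs();p=vision.capture("wrist")
    T=np.eye(4);T[:3,:3]=Rn.from_euler("xyz",s["tcp_rot"]).as_matrix();T[:3,3]=s["tool_pos"]
    p["world_to_cam"]=np.linalg.inv(T@p["mount"]);return s,p
E
python3 - <<'E'
from h import *
s,p=wrist();save(p,"w1");print(s["tool_pos"],s["tcp_rot"],s["joint_positions"].round(2));print(np.linalg.inv(p["world_to_cam"])[:3].round(2))
im=p["img"].astype(int);m=(im.max(2)<60).astype(np.uint8)
n,l,st,c=cv2.connectedComponentsWithStats(m)
for k in np.argsort(-st[1:,4])[:4]+1:
    ys,xs=np.nonzero(l==k);P=np.array([ray(p,(x,y),276)[:2] for x,y in zip(xs,ys)],np.float32);print(st[k],cv2.minAreaRect(P))
E
```

```text
[ 536.34442597 -143.84866457  374.41672962] [-1.57111858e+00  9.22503476e-04 -1.22567447e+00] [-0.4   0.34  1.15  0.    1.65 -0.75]
[[ 9.4000e-01  3.3000e-01  8.0000e-02  5.1525e+02]
 [ 3.4000e-01 -9.1000e-01 -2.3000e-01 -8.1350e+01]
 [-0.0000e+00  2.4000e-01 -9.7000e-01  5.2385e+02]]
[    0   268   640   136 23660] ((566.5550537109375, -216.95291137695312), (532.097412109375, 118.52286529541016), 19.100448608398438)
[ 485  268  155   92 4396] ((736.0665283203125, -131.54876708984375), (111.97565460205078, 76.76419830322266), 20.350357055664062)
[ 546  433   94   47 3981] ((831.5248413085938, -240.49171447753906), (86.25454711914062, 49.19862365722656), 19.79083251953125)
[ 471  434   50   46 1587] ((748.3125, -270.9766540527344), (39.50209045410156, 48.179134368896484), 19.789880752563477)
```

View pics/w1.png

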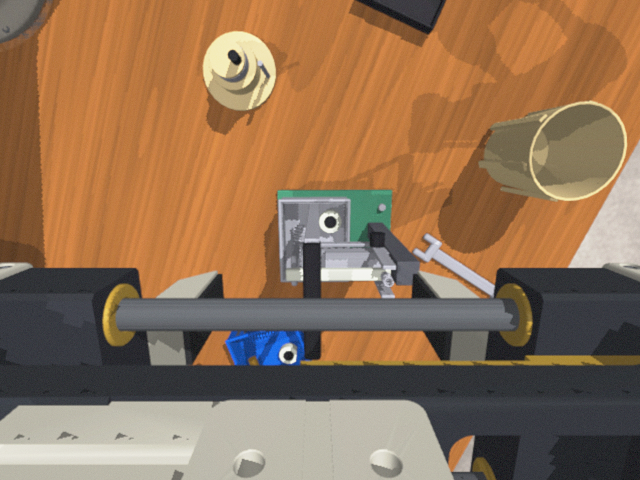

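The wrist view shows the grip bar vertical at columns 303–321, from row 240 to 358. The tool's yaw matches the stand. Next I locate the bar's ends.

Run:
```python
from h import *
s,p=wrist()
A,B=ray(p,(312,240),276),ray(p,(313,359),276);print(A.round(1),B.round(1),np.linalg.norm(A-B).round(1),((A+B)/2).round(1))
R=Rn.from_euler("xyz",s["tcp_rot"]).as_matrix();print("tool delta to grasp",(R.T@((A+B)/2-[0,0,22]-s["tool_pos"])).round(1))
# post/guard and base corners
for uv in((279,191),(392,191)):print("base corner",ray(p,uv,10).round(1))
```

```text
[ 532.3 -140.2  276. ] [ 566.4 -233.3  276. ] 99.2 [ 549.4 -186.7  276. ]
tool delta to grasp [ 45.4 120.7  -2.4]
base corner [ 480. -150.   10.]
base corner [637.1 -93.5  10. ]
```

{"name": "arm_command", "arguments": {
  "deltas": [
    [0.03, 0, -0.002, 0],
    [0.016, 0, 0, 0],
    [0, 0.03, 0, 0],
    [0, 0.03, 0, 0],
    [0, 0.03, 0, 0]
  ]
}}

```text
time: 3.6
tool_pos: [550.1, -186.7, 284.3]
tcp_rot: [-1.57, -0.001, -1.224]
contact_force: [0.5, -0.3, 1.0]
grip_width: 91.6
```

{"name": "arm_command", "arguments": {
  "deltas": [
    [0, 0.015, 0, 0],
    [0, 0.01, 0, 0],
    [0, 0.004, 0, 0],
    [0, 0, 0, 0]
  ]
}}

```text
time: 4.0
tool_pos: [550.4, -187.5, 256.1]
tcp_rot: [-1.57, -0.0, -1.224]
contact_force: [-0.7, -0.0, 0.6]
grip_width: 91.8
```

{"name": "arm_command", "arguments": {
  "deltas": [
    [0, 0, 0, 0],
    [0, 0, 0, 0],
    [0, 0, 0, 0],
    [0, 0, 0, 0],
    [0, 0, 0, 0]
  ],
  "claw": 190
}}

```text
time: 4.5
tool_pos: [550.3, -188.0, 255.9]
tcp_rot: [-1.571, -0.0, -1.225]
contact_force: [-0.6, 0.1, -0.7]
grip_width: 56.1
```

Run:
```python
from h import *
s,p=wrist();save(p,"w2",(180,130,480,400),2);print(s["grip_width"],s["contact_force"])
```

```text
56.08645634235268 [-0.5539737   0.11432311 -0.6959947 ]
```

View pics/w2.png

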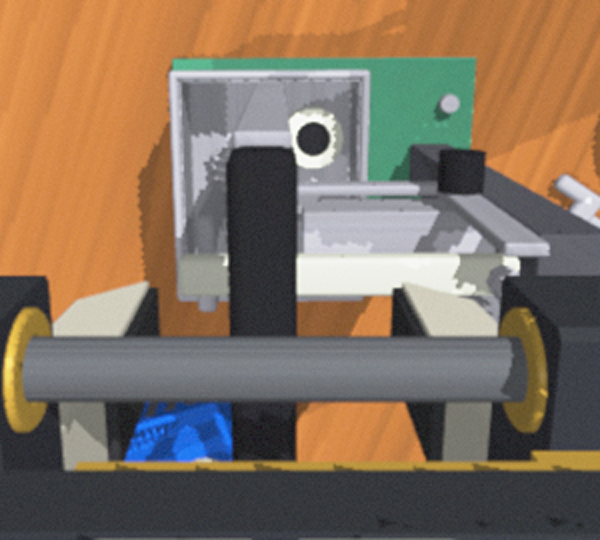

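The bar lies between the fingers, with only a small sideways offset. Closing.

{"name": "arm_command", "arguments": {
  "deltas": [
    [0, 0, 0, 0],
    [0, 0, 0, 0],
    [0, 0, 0, 0],
    [0, 0, 0, 0],
    [0, 0, 0, 0]
  ],
  "claw": 255
}}

```text
time: 5.05
tool_pos: [550.0, -188.0, 255.7]
tcp_rot: [-1.571, 0.0, -1.225]
contact_force: [-3.7, -1.9, 1.7]
grip_width: 13.9
```

{"name": "arm_command", "arguments": {
  "deltas": [
    [0, 0, 0, 0],
    [0, 0, 0, 0],
    [0, 0, 0, 0],
    [0, 0, 0, 0]
  ]
}}

```text
time: 5.45
tool_pos: [549.9, -188.1, 255.7]
tcp_rot: [-1.571, 0.0, -1.225]
contact_force: [-4.4, -1.1, 1.9]
grip_width: 14.0
```

{"name": "arm_command", "arguments": {
  "deltas": [
    [0, 0, -0.002, 0],
    [0, 0, 0, 0],
    [0, 0, 0, 0]
  ]
}}

```text
time: 5.75
tool_pos: [548.7, -188.5, 255.7]
tcp_rot: [-1.57, 0.0, -1.225]
contact_force: [-1.0, 0.2, 0.4]
grip_width: 14.1
```

{"name": "arm_command", "arguments": {
  "deltas": [
    [0, -0.003, 0, 0],
    [0, -0.003, 0, 0],
    [0, 0, 0, 0],
    [0, 0, 0, 0]
  ]
}}

```text
time: 6.15
tool_pos: [548.4, -188.5, 261.5]
tcp_rot: [-1.571, 0.0, -1.225]
contact_force: [0.4, 0.7, -4.7]
grip_width: 13.9
```

{"name": "arm_command", "arguments": {
  "deltas": [
    [0, -0.005, 0, 0],
    [0, -0.005, 0, 0],
    [0, -0.004, 0, 0],
    [0, 0, 0, 0],
    [0, 0, 0, 0]
  ]
}}

```text
time: 6.65
tool_pos: [548.4, -188.6, 275.9]
tcp_rot: [-1.57, -0.0, -1.225]
contact_force: [0.4, 0.0, -4.3]
grip_width: 13.7
```

{"name": "arm_command", "arguments": {
  "deltas": [
    [0, -0.003, 0, 0],
    [0, -0.003, 0, 0],
    [0, 0, 0, 0],
    [0, 0, 0, 0]
  ]
}}

```text
time: 7.05
tool_pos: [548.4, -188.6, 281.8]
tcp_rot: [-1.571, -0.0, -1.225]
contact_force: [-0.3, 0.5, -4.1]
grip_width: 13.9
```

{"name": "arm_command", "arguments": {
  "deltas": [
    [0, -0.002, 0, 0],
    [0, 0, 0, 0],
    [0, 0, 0, 0]
  ]
}}

```text
time: 7.35
tool_pos: [548.4, -188.7, 283.7]
tcp_rot: [-1.571, 0.0, -1.225]
contact_force: [0.7, 0.3, -5.6]
grip_width: 13.8
```

{"name": "arm_command", "arguments": {
  "deltas": [
    [0, -0.002, 0, 0],
    [0, 0, 0, 0],
    [0, 0, 0, 0]
  ]
}}

```text
time: 7.65
tool_pos: [548.4, -188.6, 285.8]
tcp_rot: [-1.571, -0.0, -1.225]
contact_force: [0.0, -0.9, -4.5]
grip_width: 13.7
```

{"name": "arm_command", "arguments": {
  "deltas": [
    [0, -0.001, 0, 0],
    [0, 0, 0, 0],
    [0, 0, 0, 0]
  ]
}}

```text
time: 7.95
tool_pos: [548.3, -188.7, 286.7]
tcp_rot: [-1.571, 0.0, -1.225]
contact_force: [-0.4, -0.0, -4.5]
grip_width: 13.5
```

{"name": "arm_command", "arguments": {
  "deltas": [
    [0, -0.001, 0, 0],
    [0, 0, 0, 0],
    [0, 0, 0, 0]
  ]
}}

```text
time: 8.25
tool_pos: [548.4, -188.6, 287.8]
tcp_rot: [-1.571, 0.0, -1.225]
contact_force: [-0.2, 0.2, -3.6]
grip_width: 13.8
```

{"name": "arm_command", "arguments": {
  "deltas": [
    [0, -0.001, 0, 0],
    [0, 0, 0, 0],
    [0, 0, 0, 0]
  ]
}}

```text
time: 8.55
tool_pos: [548.4, -188.7, 288.7]
tcp_rot: [-1.571, 0.0, -1.225]
contact_force: [0.4, 0.3, -4.4]
grip_width: 13.4
```

{"name": "arm_command", "arguments": {
  "deltas": [
    [0, -0.001, 0, 0],
    [0, 0, 0, 0],
    [0, 0, 0, 0]
  ]
}}

```text
time: 8.85
tool_pos: [548.4, -188.7, 289.8]
tcp_rot: [-1.571, -0.0, -1.225]
contact_force: [0.5, -0.1, -4.1]
grip_width: 14.0
```

{"name": "arm_command", "arguments": {
  "deltas": [
    [0, -0.001, 0, 0],
    [0, 0, 0, 0],
    [0, 0, 0, 0]
  ]
}}

```text
time: 9.15
tool_pos: [548.4, -188.6, 290.8]
tcp_rot: [-1.571, 0.0, -1.225]
contact_force: [-0.9, 0.7, -5.3]
grip_width: 13.6
```

{"name": "arm_command", "arguments": {
  "deltas": [
    [0, -0.001, 0, 0],
    [0, 0, 0, 0],
    [0, 0, 0, 0]
  ]
}}

```text
time: 9.45
tool_pos: [548.4, -188.6, 291.7]
tcp_rot: [-1.571, 0.0, -1.225]
contact_force: [0.2, 0.5, -5.1]
grip_width: 14.0
```

{"name": "arm_command", "arguments": {
  "deltas": [
    [0, -0.001, 0, 0],
    [0, 0, 0, 0],
    [0, 0, 0, 0]
  ]
}}

```text
time: 9.75
tool_pos: [548.4, -188.7, 292.8]
tcp_rot: [-1.571, 0.0, -1.225]
contact_force: [0.3, 0.1, -4.9]
grip_width: 13.9
```

{"name": "arm_command", "arguments": {
  "deltas": [
    [0, -0.001, 0, 0],
    [0, 0, 0, 0],
    [0, 0, 0, 0]
  ]
}}

```text
time: 10.05
tool_pos: [548.4, -188.7, 293.7]
tcp_rot: [-1.571, 0.0, -1.225]
contact_force: [-0.1, -0.2, -4.9]
grip_width: 14.0
```

{"name": "arm_command", "arguments": {
  "deltas": [
    [0, -0.001, 0, 0],
    [0, 0, 0, 0],
    [0, 0, 0, 0]
  ]
}}

```text
time: 10.35
tool_pos: [548.3, -188.6, 294.4]
tcp_rot: [-1.571, 0.001, -1.225]
contact_force: [0.2, -0.7, -7.9]
grip_width: 13.9
```

Contact with the finger at TCP z ≈ 294. I ease on up to about 5 mm of finger travel, for a total of about 12.5 N.

{"name": "arm_command", "arguments": {
  "deltas": [
    [0, -0.001, 0, 0],
    [0, -0.001, 0, 0],
    [0, 0, 0, 0],
    [0, 0, 0, 0]
  ]
}}

```text
time: 10.75
tool_pos: [548.2, -188.6, 296.4]
tcp_rot: [-1.571, 0.001, -1.225]
contact_force: [0.5, -0.3, -8.8]
grip_width: 14.0
```

{"name": "arm_command", "arguments": {
  "deltas": [
    [0, -0.001, 0, 0],
    [0, 0, 0, 0],
    [0, 0, 0, 0]
  ]
}}

```text
time: 11.05
tool_pos: [548.2, -188.6, 297.5]
tcp_rot: [-1.571, 0.0, -1.225]
contact_force: [0.2, -1.2, -10.6]
grip_width: 13.6
```

{"name": "arm_command", "arguments": {
  "deltas": [
    [0, -0.001, 0, 0],
    [0, 0, 0, 0],
    [0, 0, 0, 0]
  ]
}}

```text
time: 11.35
tool_pos: [548.2, -188.6, 298.5]
tcp_rot: [-1.571, 0.0, -1.225]
contact_force: [-0.8, -0.7, -11.7]
grip_width: 13.8
```

{"name": "arm_command", "arguments": {
  "deltas": [
    [0, -0.0007, 0, 0],
    [0, 0, 0, 0],
    [0, 0, -0.003, 0],
    [0, 0, -0.003, 0],
    [0, 0, 0, 0]
  ]
}}

```text
time: 11.85
tool_pos: [542.5, -190.7, 299.5]
tcp_rot: [-1.57, 0.0, -1.225]
contact_force: [1.2, 0.9, -12.7]
grip_width: 13.9
```

{"name": "arm_command", "arguments": {
  "deltas": [
    [0, 0, -0.003, 0],
    [0, 0, -0.003, 0],
    [0, 0, 0, 0]
  ]
}}

```text
time: 12.15
tool_pos: [536.6, -192.9, 299.5]
tcp_rot: [-1.571, 0.0, -1.225]
contact_force: [1.9, 0.4, -12.3]
grip_width: 13.8
```

{"name": "arm_command", "arguments": {
  "deltas": [
    [0, 0, -0.003, 0],
    [0, 0, -0.003, 0],
    [0, 0, 0, 0]
  ]
}}

```text
time: 12.45
tool_pos: [530.9, -194.9, 299.5]
tcp_rot: [-1.571, 0.0, -1.225]
contact_force: [1.9, 0.2, -13.6]
grip_width: 13.4
```

{"name": "arm_command", "arguments": {
  "deltas": [
    [0, 0, -0.003, 0],
    [0, 0, -0.003, 0],
    [0, 0, 0, 0]
  ]
}}

```text
time: 12.75
tool_pos: [525.3, -197.0, 299.4]
tcp_rot: [-1.571, 0.0, -1.225]
contact_force: [1.7, 0.9, -13.5]
grip_width: 13.8
```

{"name": "arm_command", "arguments": {
  "deltas": [
    [0, 0, -0.003, 0],
    [0, 0, -0.003, 0],
    [0, 0, -0.003, 0],
    [0, 0, 0, 0]
  ]
}}

```text
time: 13.15
tool_pos: [517.0, -200.3, 300.5]
tcp_rot: [-1.57, -0.002, -1.226]
contact_force: [-0.4, -0.7, -5.9]
grip_width: 13.8
```

Free of the finger and tip. I draw it out level by a further 75 mm before raising it.

{"name": "arm_command", "arguments": {
  "deltas": [
    [0, 0, -0.008, 0],
    [0, 0, -0.012, 0],
    [0, 0, -0.015, 0],
    [0, 0, -0.015, 0],
    [0, 0, -0.015, 0]
  ]
}}

```text
time: 13.65
tool_pos: [454.7, -222.3, 299.5]
tcp_rot: [-1.571, -0.0, -1.225]
contact_force: [-0.2, -0.3, -4.7]
grip_width: 13.8
```

{"name": "arm_command", "arguments": {
  "deltas": [
    [0, 0, -0.01, 0],
    [0, -0.01, 0, 0],
    [0, -0.015, 0, 0],
    [0, -0.015, 0, 0],
    [0, -0.01, 0, 0]
  ]
}}

```text
time: 14.15
tool_pos: [447.4, -225.4, 351.3]
tcp_rot: [-1.569, -0.002, -1.225]
contact_force: [1.0, -0.3, -4.1]
grip_width: 13.9
```

Run:
```python
from h import *
s=bot.get_obs();p=vision.capture("side");save(p,"s3",(180,150,500,420),2);print(s["tool_pos"],s["contact_force"],s["joint_positions"].round(2))
```

```text
[ 447.3624582  -225.39284397  351.273737  ] [ 0.9984217  -0.33097424 -4.06817424] [-0.62  0.23  1.36  0.    1.55 -0.97]
```

View pics/s3.png

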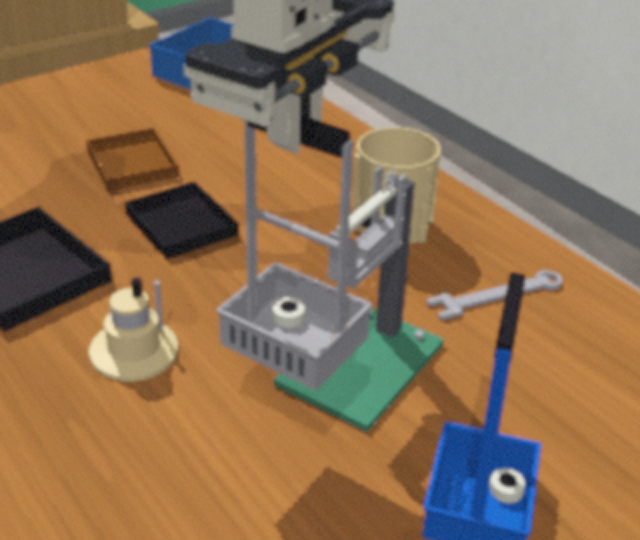

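The basket hangs level with its underside about 130 mm up, clear of the hook. I carry it over to the tray.

{"name": "arm_command", "arguments": {
  "deltas": [
    [-0.01, 0, 0, 0],
    [-0.02, 0, 0, 0],
    [-0.028, 0, 0, 0],
    [-0.03, 0, 0.005, 0],
    [-0.03, 0, 0.01, 0]
  ]
}}

```text
time: 14.7
tool_pos: [419.5, -107.5, 348.6]
tcp_rot: [-1.572, 0.002, -1.226]
contact_force: [2.2, 0.3, -4.1]
grip_width: 14.1
```

{"name": "arm_command", "arguments": {
  "deltas": [
    [-0.028, 0, 0.015, 0],
    [-0.028, 0, 0.02, 0],
    [-0.028, 0, 0.02, 0],
    [-0.028, 0, 0.022, 0],
    [-0.028, 0, 0.022, 0]
  ]
}}

```text
time: 15.2
tool_pos: [465.8, 58.2, 348.7]
tcp_rot: [-1.572, 0.001, -1.225]
contact_force: [1.4, -1.1, -4.5]
grip_width: 14.0
```

{"name": "arm_command", "arguments": {
  "deltas": [
    [-0.025, 0, 0.025, 0],
    [-0.022, 0, 0.025, 0],
    [-0.02, 0, 0.025, 0],
    [-0.015, 0, 0.02, 0],
    [-0.01, 0, 0.012, 0]
  ]
}}

```text
time: 15.7
tool_pos: [535.8, 181.3, 348.0]
tcp_rot: [-1.573, 0.001, -1.223]
contact_force: [-0.7, -0.7, -4.7]
grip_width: 13.8
```

{"name": "arm_command", "arguments": {
  "deltas": [
    [0, 0, 0, 4.0],
    [0, 0, 0, 6.0],
    [0, 0, 0, 6.0],
    [0, 0, 0, 5.0],
    [0, 0, 0, 1.9]
  ]
}}

```text
time: 16.2
tool_pos: [535.1, 179.5, 348.4]
tcp_rot: [-1.573, -0.0, -1.627]
contact_force: [0.3, 0.1, -4.6]
grip_width: 13.7
```

{"name": "arm_command", "arguments": {
  "deltas": [
    [0, 0, 0.013, 0],
    [0, 0, 0, 0],
    [0, 0, 0, 0],
    [0, 0, 0, 0]
  ]
}}

```text
time: 16.6
tool_pos: [548.3, 178.5, 349.0]
tcp_rot: [-1.572, -0.0, -1.624]
contact_force: [-0.7, -0.6, -4.2]
grip_width: 13.8
```

Run:
```python
from h import *
s,p=wrist();save(p,"w4",(120,0,520,300),2)
print(s["tool_pos"],s["tcp_rot"],s["joint_positions"].round(2))
q=vision.capture("top");save(q,"t4",(180,190,300,290),6)
```

```text
[548.31298022 178.47519021 349.04514807] [-1.57198167e+00 -1.50383408e-05 -1.62437627e+00] [0.18 0.39 1.15 0.   1.61 0.24]
```

View pics/w4.png

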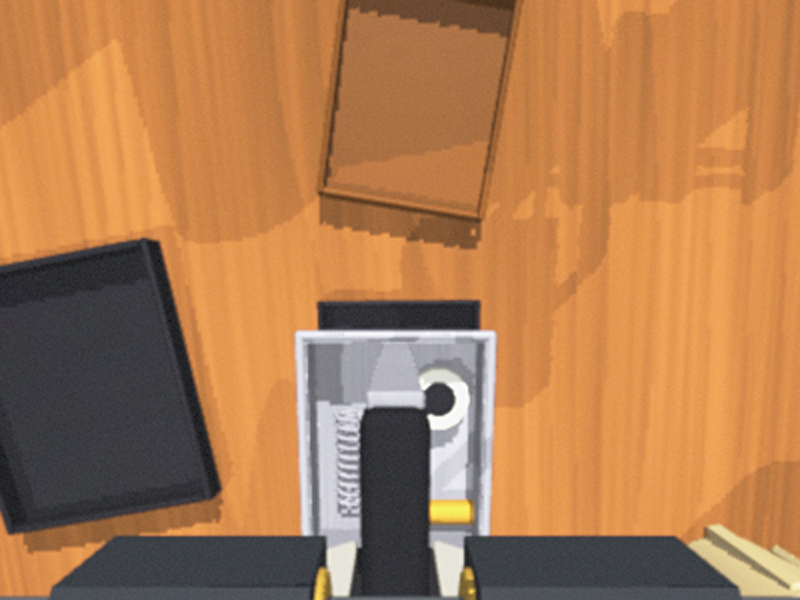

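The tray's +y edge peeks out behind the basket, with corners at (318,301) and (480,302) in the crop. The basket's rim corners are at (297,332) and (495,332). Both rims look parallel, so I work out the offset.

Run:
```python
from h import *
s,p=wrist();f=lambda u,v,z:ray(p,(120+u/2,v/2),z)
A,B=f(318.5,300.5,20),f(480,301.5,20)
C,D=f(296,331,168),f(495.5,331,168)
a=np.degrees(np.arctan2((B-A)[1],(B-A)[0]));b=np.degrees(np.arctan2((D-C)[1],(D-C)[0]))
print("tray edge",A.round(1),B.round(1),np.linalg.norm(B-A),a);print("basket edge",C.round(1),D.round(1),np.linalg.norm(D-C),b)
n=lambda a:np.array([np.sin(np.radians(a)),-np.cos(np.radians(a))])
T=((A+B)/2)[:2]+65*n(-3.1);K=((C+D)/2)[:2]+55*n(b)
print("tray c",T,"basket c",K,"tool",s["tool_pos"])
R=Rn.from_euler("xyz",s["tcp_rot"]).as_matrix();print("tool move",R.T@np.r_[T-K,0])
q=vision.capture("top");P=np.array([[0,0]]);print([px(q,np.r_[X[:2],20]).round(1) for X in(A,B)])
```

```text
tray edge [502.5 251.8  20. ] [610.3 245.3  20. ] 108.04000236953553 -3.4402240836984195
basket edge [506.5 236.5 168. ] [599.5 231.4 168. ] 93.16153811939961 -3.0962163535994947
tray c [552.89017709 183.68103832] basket c [550.03966844 179.03172361] tool [548.53059573 178.37747549 349.40922622]
tool move [-4.79554184e+00 -6.00230809e-04  2.59697995e+00]
[array([208.6, 270.6]), array([212.7, 229.8])]
```

View pics/t4.png

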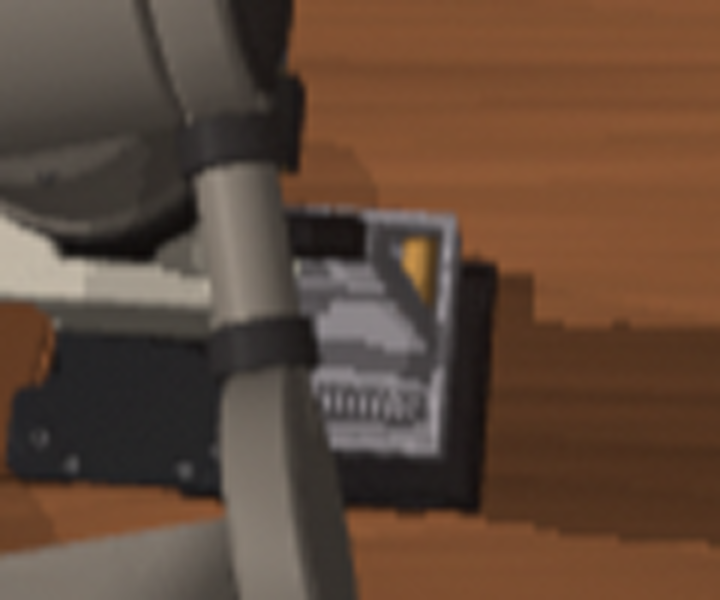

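{"name": "arm_command", "arguments": {
  "deltas": [
    [-0.005, 0.005, 0.002, 0],
    [0, 0.018, 0, 0],
    [0, 0.022, 0, 0],
    [0, 0.022, 0, 0],
    [0, 0.018, 0, 0]
  ]
}}

```text
time: 17.3
tool_pos: [550.9, 183.4, 262.7]
tcp_rot: [-1.572, -0.0, -1.625]
contact_force: [-0.3, 0.3, -4.6]
grip_width: 13.7
```

{"name": "arm_command", "arguments": {
  "deltas": [
    [0, 0.01, 0, 0],
    [0, 0.003, 0, 0],
    [0, 0, 0, 0],
    [0, 0, 0, 0]
  ]
}}

```text
time: 17.7
tool_pos: [551.8, 183.3, 252.5]
tcp_rot: [-1.569, 0.001, -1.625]
contact_force: [0.1, 0.4, -3.7]
grip_width: 13.5
```

Run:
```python
from h import *
s,p=wrist();save(p,"w5",(220,100,420,250),4);print(s["tool_pos"],s["tcp_rot"],s["contact_force"])
```

```text
[551.81001972 183.28053687 252.465875  ] [-1.56890139e+00  5.91455502e-04 -1.62470895e+00] [ 0.11001762  0.41074842 -3.72525674]
```

View pics/w5.png

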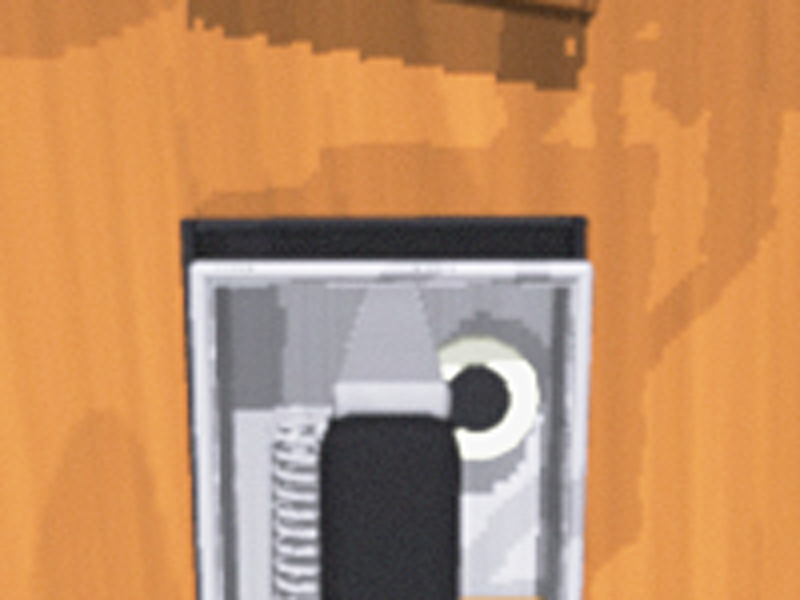

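Run:
```python
from h import *
s,p=wrist();f=lambda u,v,z:ray(p,(220+u/4-.4,100+v/4-.4),z)
A,B=f(182,217,20),f(586,217,20);C,D=f(189.5,262,71.8),f(593.5,262,71.8)
for X,Y in((A,B),(C,D)):print(X.round(1),Y.round(1),np.linalg.norm(Y-X),np.degrees(np.arctan2((Y-X)[1],(Y-X)[0])))
n=np.array([np.sin(np.radians(-3.1)),-np.cos(np.radians(-3.1))])
T=((A+B)/2)[:2]+65*n;K=((C+D)/2)[:2]+55*n;R=Rn.from_euler("xyz",s["tcp_rot"]).as_matrix()
print(T,K,s["tool_pos"],"tool move",R.T@np.r_[T-K,0])
```

```text
[501.2 252.5  20. ] [609.1 246.6  20. ] 108.04955609416248 -3.1114226398054723
[509.4 241.9  71.8] [603.4 236.8  71.8] 94.12403656660773 -3.1151551951804457
[551.62119492 184.65271459] [553.45523979 184.39374033] [551.82471186 183.2630516  252.54908993] tool move [-0.15973993 -0.00377822 -1.84533388]
```

{"name": "arm_command", "arguments": {
  "deltas": [
    [0, 0, -0.0015, 0],
    [0, 0.005, 0, 0],
    [0, 0.005, 0, 0],
    [0, 0.005, 0, 0],
    [0, 0, 0, 0]
  ]
}}

```text
time: 18.3
tool_pos: [549.2, 183.1, 235.2]
tcp_rot: [-1.573, -0.0, -1.625]
contact_force: [-0.4, -0.4, -4.5]
grip_width: 13.3
```

{"name": "arm_command", "arguments": {
  "deltas": [
    [0, 0.003, 0, 0],
    [0, 0.003, 0, 0],
    [0, 0.002, 0, 0],
    [0, 0, 0, 0],
    [0, 0, 0, 0]
  ]
}}

```text
time: 18.8
tool_pos: [549.8, 183.2, 228.5]
tcp_rot: [-1.571, 0.0, -1.625]
contact_force: [0.4, -0.1, -4.0]
grip_width: 13.8
```

Inside the walls with no side force. Now the last few millimetres.

{"name": "arm_command", "arguments": {
  "deltas": [
    [0, 0.001, 0, 0],
    [0, 0.001, 0, 0],
    [0, 0, 0, 0],
    [0, 0, 0, 0]
  ]
}}

```text
time: 19.2
tool_pos: [549.8, 183.2, 226.4]
tcp_rot: [-1.571, 0.0, -1.625]
contact_force: [-0.3, 0.3, -3.8]
grip_width: 13.8
```

{"name": "arm_command", "arguments": {
  "deltas": [
    [0, 0.001, 0, 0],
    [0, 0, 0, 0],
    [0, 0, 0, 0]
  ]
}}

```text
time: 19.5
tool_pos: [549.8, 183.2, 225.4]
tcp_rot: [-1.571, 0.0, -1.625]
contact_force: [0.5, -0.3, -5.4]
grip_width: 13.7
```

{"name": "arm_command", "arguments": {
  "deltas": [
    [0, 0.0005, 0, 0],
    [0, 0, 0, 0],
    [0, 0, 0, 0]
  ]
}}

```text
time: 19.8
tool_pos: [549.9, 183.3, 225.2]
tcp_rot: [-1.57, 0.0, -1.625]
contact_force: [-0.1, 0.7, -2.0]
grip_width: 14.0
```

{"name": "arm_command", "arguments": {
  "deltas": [
    [0, 0.0005, 0, 0],
    [0, 0, 0, 0],
    [0, 0, 0, 0]
  ]
}}

```text
time: 20.1
tool_pos: [550.1, 183.4, 225.1]
tcp_rot: [-1.569, 0.001, -1.625]
contact_force: [0.4, 1.8, 2.7]
grip_width: 14.1
```

{"name": "arm_command", "arguments": {
  "deltas": [
    [0, 0, 0, 0],
    [0, 0, 0, 0],
    [0, 0, 0, 0],
    [0, 0, 0, 0],
    [0, 0, 0, 0]
  ],
  "claw": 0
}}

```text
time: 20.6
tool_pos: [549.8, 183.2, 224.4]
tcp_rot: [-1.571, 0.0, -1.625]
contact_force: [0.7, 0.4, -0.5]
grip_width: 49.2
```

{"name": "arm_command", "arguments": {
  "deltas": [
    [0, 0, 0, 0],
    [0, 0, 0, 0],
    [0, 0, 0, 0],
    [0, 0, 0, 0],
    [0, 0, 0, 0]
  ]
}}

```text
time: 21.1
tool_pos: [549.8, 183.2, 224.5]
tcp_rot: [-1.571, 0.0, -1.625]
contact_force: [0.5, 0.2, -0.2]
grip_width: 88.8
```

Released. I rise straight up, clear the area, and check.

{"name": "arm_command", "arguments": {
  "deltas": [
    [0, -0.01, 0, 0],
    [0, -0.03, 0, 0],
    [0, -0.04, 0, 0],
    [0, -0.04, 0, 0],
    [0, -0.03, 0, 0]
  ]
}}

```text
time: 21.6
tool_pos: [549.8, 183.2, 378.2]
tcp_rot: [-1.567, 0.001, -1.625]
contact_force: [0.7, 0.3, -0.2]
grip_width: 91.9
```

{"name": "arm_command", "arguments": {
  "deltas": [
    [0.03, 0, -0.02, 0],
    [0.04, 0, -0.04, 0],
    [0.04, 0, -0.04, 0],
    [0.03, 0, -0.03, 0],
    [0, 0, 0, 0]
  ]
}}

```text
time: 22.1
tool_pos: [419.1, 57.1, 376.1]
tcp_rot: [-1.569, -0.001, -1.627]
contact_force: [0.5, -0.4, 0.0]
grip_width: 91.8
```

Run:
```python
from h import *
print(bot.get_obs()["tool_pos"])
p=vision.capture("top");q=vision.capture("side")
a=cv2.resize(p["img"][200:300,180:300],None,fx=4.8,fy=4.8,interpolation=2)[:,:400];b=cv2.resize(q["img"][190:310,190:310],None,fx=4,fy=4,interpolation=2)[:,:400]
A=cv2.resize(p["img"][200:300,180:280],(400,400),interpolation=2);B=cv2.resize(q["img"][180:300,200:320],(400,400),interpolation=2)
cv2.imwrite("pics/end.png",np.hstack([A,B])[...,::-1])
for c in(p,q):
  for n in("canister","pump","wrench"):
    r=vision.find_in(c,n)[:1]
    if r:print(n,round(r[0]["confidence"],2),w(c,r[0]["xyz"]).round())
for z,n,xs,ys in((20,"tray",55,65),(44,"basket",45,55)):
  print(n,[((px(p,np.r_[551+x*.9985+y*.054,184-x*.054+y*.9985,z])-[180,200])*4).round() for x,y in((xs,ys),(xs,-ys),(-xs,-ys),(-xs,ys))])
```

```text
[419.11709317  57.13901317 376.10583589]
canister 0.59 [802.  15.  54.]
pump 0.68 [372. -21.  13.]
wrench 0.85 [ 785. -173.    6.]
canister 0.75 [794.  19.  98.]
pump 0.84 [368. -35.  28.]
wrench 0.71 [ 777. -174.    4.]
tray [array([130., 121.]), array([327., 132.]), array([314., 299.]), array([114., 287.])]
basket [array([137., 130.]), array([307., 140.]), array([296., 278.]), array([124., 268.])]
```

View pics/end.png

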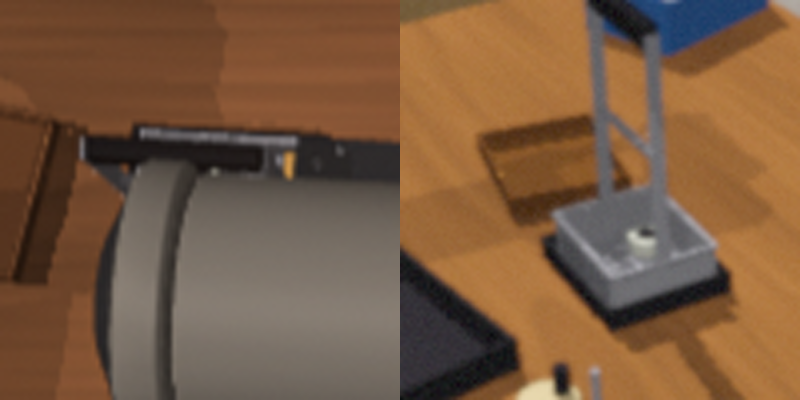

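The side view shows the basket upright and flat in the small black tray. In the top crop the basket's far rim, (138,128) to about (298,140), matches the predicted (137,130) to (307,140). The bystanders haven't moved, so I hand in.

```bash
python3 -c "
from plant import bot,job
s=bot.get_obs();print(s['time'],s['contact_force'],s['dq'].round(3));print(job.close_job())"
```

```text
22.5 [ 0.21257161  0.69175495 -0.07606007] [-0.005 -0.003  0.006 -0.002 -0.001  0.   ]
the job is handed in; nothing more can be done
None
```

The steel basket is off the hook and stands released in the small black tray; I handed the job in at 22.5 s, and no verdict is reported.

- **Off the hook:** I gripped the basket by its black grip bar and lifted it. The bar met the white finger after about 38 mm of lift. I pushed the finger up about 5 mm, with at most 13.6 N at the wrist including about 4.5 N of basket weight. Then I drew the basket out level and clear of the hook.
- **Into the tray:** I carried it about 130 mm up, turned it to line up with the tray, and lowered it until it touched the floor at the expected height. I released it there with a light press of about 3 N.
- **Last checks:** The side view shows the basket upright and flat inside the tray, and its visible rim in the top view matches a centred basket to a few millimetres. The arm was clear and still.
- **Bystanders:** The canister, pump and wrench came back within about 7 mm of their first positions in each camera, which is about what the networks' scatter allows. The one larger difference was the first side-view "wrench" hit: it sat on the pump, so I discounted it.
- **What was less certain:** The arm hid most of the basket in the last top view, so centring was confirmed along one edge only. The wrist camera measured the basket rim as 94 mm instead of 90 mm, which I put down to a rim lip or calibration error. That camera also put the basket 1.8 mm off centre, and I corrected 1.5 mm of it.

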